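# Screw the filler cap onto the coolant tank by feel

## Robot

A 7-joint arm with a two-finger parallel gripper is mounted at the origin on the work surface. World frame = base frame: x ahead of the robot, y to its left, z up, the work surface at z = 0. Lengths are in m, angles in rad, forces in N, time in s.
With the tool pointing down it reaches from about 0.4 to 0.75 m from the base axis. Payload 19.5 kg.
Tool frame: the origin (TCP) lies midway between the tips of the shut fingers; the grasp point (between the pads) lies 19 mm behind it; z points along the fingers, y is the line along which they close (so a half turn about z gives the same grasp; the last joint's range is limited). The gripper opens to 85 mm and grips with 20 to 120 N. Pads are 22 mm wide; open, the fingers measure 114 mm over their backs; the gripper's body (76 mm by 85 mm) begins 54 mm behind the grasp point. The pads swing forward as they close: fully open they stand 13 mm farther back than shut.
Start: joints at [1.22, 0.707, -0.028, 1.485, 0.022, 0.951, -0.075], TCP at [0.175, -0.548, 0.231] pointing down, gripper open.
Joint ranges: [-2.71, 2.71], [-0.32, 2.16], [-1.57, 1.52], [0, 2.45], [-1.46, 4.6], [0, 2.02], [-2.83, 2.83]. Speed limits (rad/s): [1.89, 1.89, 2.57, 2.57, 3.01, 3.01, 3.01].

## Interface

Orientations are given as a unit quaternion [x, y, z, w].
In Python, from cell import arm, vision gives the robot as it stands.
- The arm moves only by the shell command python3 -m crank 'ROWS' [FORCE]. ROWS is JSON, a list of rows, each an object with "fingers": the opening, from -1 (shut) to 1 (fully open), so that 0 is half open; "travel": the shift along the tool's x, y, z as a fraction of full scale, a list of three; "roll": the turn about the tool's z as a fraction of full scale. A call has 1 to 12 rows; each row shifts and turns the commanded pose from where the row before left it, along the tool's axes as they then stand; what a row does not reach is not made up. Full scale, the value 1, is 0.2 m for a shift and pi rad for a turn. A row lasts 1/10 s, in which the tool goes at most 50 mm and 8.59 degrees, less where a joint would pass 70% of its speed; a pose out of reach is approached as far as the arm can. A call with a number of a shift or a turn outside -1 to 1 is refused whole. A call with a gripper value outside its range is refused whole. The fingers move at their own pace and stop on an object; FORCE is the grip in N (left out, the last holds). Time passes only in rows, so rows that do not move let the fingers close. It gives the time, the measured TCP pose, the force, the opening and the grip force at its end, in the units of the state.
- arm.observe(): the state, without advancing time (a new reading comes with each control period).
- vision.camera(name): name is "scene" or "side" or "wrist"; returns a dict with "color" (384x512x3 uint8, red, green, blue), "intrinsics" (3x3 intrinsics, pixels), "k1" (the pictures are not rectified: a ray, as slopes to the right and down, at radius r is drawn at 1 + k1 r^2 times it, then the intrinsics apply), "rvec" (rotation vector, rad) and "tvec" (3), from world to camera coordinates, as OpenCV has them. Camera axes: x right, y down, z forward; pixel columns grow to the right and rows downward; lengths in m; the calibration is good to about 2 mm. A picture is of the moment at which its call begins. There is no depth.
- arm.close_job(): hands the job in; it is judged then, once.
Trained networks look in a picture, given as the dict that the camera call returned (one of the last four; its "shot" number tells which), for a name from the list of things; names that differ only in an ending like _2 or _b are one class to them, and where a whole thing is asked for, a point or a joint stands for the part that bears it (a point fixed in the world has none). Each returns a list of dicts, best first, with "confidence" (0 to 1); they miss things now and then, are a little off and sometimes report something else, mostly with a low value. They report only what shows in the picture. A call takes as long as a camera call.
- vision.recognise(thing, picture): "centre" ([column, row] in pixels, amid what is visible of it).
- vision.spot_point(thing, picture): "centre" ([column, row] in pixels: a listed point, or the origin of a listed thing).
The state is a dict: "time": time; "joint_positions": joint angles; "joint_vel": joint speeds; "tau": joint torques, N m; "tcp_pos": TCP position; "tcp_rot": TCP orientation; "force": force on the tool from outside, world axes, zero at the start; "moment": the same for the moment, N m; "gripper_width": finger opening in m; "finger_force": force on a finger pad.
Only numpy, scipy, OpenCV 4.12 (cv2) and the standard library are available. Lean on these libraries where they do the work, as an engineer would, in place of code of your own. Each camera call takes 0.05 s, during which the arm holds its last target. There are 200 camera calls.

## Task

Take the filler cap from the pipe offcut it is parked in, set it upright in the filler neck of the coolant tank and screw it clockwise until its flange lies flush on the neck's rim, then let go. The thread starts cannot be lined up by eye: they are found by turning the cap backward (anticlockwise) under light downward pressure until it drops, and only then will it screw forward; never force it against the neck. Leave the other things on the bench where they are.

Things in the scene. Friction and masses are not known exactly. Their poses are not given: they have to be found in the camera images.
- cap: Black plastic filler cap, about 140 g, loose. Origin: centre of the underside of its round flange (64 mm across, 8 mm thick, z 0 to 8); z up along its axis, x along its grip bar. Below, a 26 mm stem down to z = -24, tapering to 16 mm at z = -30. At the start it hangs upright in the stand, flange on the pipe's rim.
- cap_bar (a point): Centre of the cap's upright grip bar, on the cap's axis 22.5 mm above its origin: straight bar 50 mm long (x), 14 mm wide (y), from z = 8 to z = 37 over the cap's origin. Pinch it across its width from above.
- cap_lugs (a point): On the cap's axis, 15.5 mm below its origin, at the middle of the three round thread lugs: each 5 mm thick, sticking out radially to 22 mm from the axis, at 0, 120 and 240 degrees from the cap's +x.
- stand: Where the cap is parked: steel pipe offcut (outer 61 mm, bore 52 mm) upright on a 80 x 80 x 8 mm foot plate, fixed. Origin: centre of the underside; rim at z = 44 mm.
- tank: Grey coolant tank, fixed, 170 x 220 x 105 mm (x, y, z), origin at the centre of its underside, which stands on the bench. On its top the filler neck at x = -30, y = -45 mm, and a wire handle 65 mm long, 23 mm high, at x = +30, y = +30 to +95 mm.
- neck: Grey plastic filler neck on the tank, fixed: upright tube, outer 58 mm, bore 49 mm, with a three-start right-hand thread inside. Origin: centre of its rim (top), 140 mm above the bench, z up. The cap is home when its origin is here, flange flush on the rim. Over 60 N of contact force of cap on neck harms the thread: turning freely takes about 0.1 N m, 0.3 N m means a stop or tight, 0.8 is too much.
- neck_ridges (a point): On the axis, 5.5 mm below the rim, level with the flat tops of the three thread ridges (88 degrees long, 31 mm hole). Lugs lying on them: cap origin 12.5 mm over the rim (16 mm on the 6 degree wide stops at their ends). Turning backward (anticlockwise from above) slides the lugs, at most about 105 degrees, to the gaps; forward only runs them against the stops.
- neck_start (a point): On the axis, 15 mm below the rim: floor of the three gaps (thread starts, 32 degrees wide, 120 apart, angle unknown and different each time). Lugs drop 9.5 mm into them: cap origin 3 mm over the rim, free to turn 17 degrees. Forward (clockwise) then sinks the cap 0.075 mm/degree, play 1 mm: flush after 40 to 75 degrees, jammed tight soon after. Friction 0.5 to 0.7.
- wrench: a bystander: 180 mm steel wrench lying flat
- marker: a bystander: upright white bottle, 34 mm across, 115 mm high
- beaker: a bystander: open green plastic cup, 68 mm across, 95 mm high
- spool: a bystander: spool of wire lying flat, 130 mm across, 56 mm high
- square: a bystander: triangular steel welding square lying flat, about 100 mm, 15 mm thick
- carton: a bystander: open cardboard box 160 x 180 x 60 mm
- bracket: a bystander: small bent steel bracket 60 x 50 x 44 mm
- clamp: a bystander: locking pliers lying flat, 150 mm long

How it is judged:
On the way:
1. the cap, upright in the neck, has dropped into the thread starts and is not yet screwed home (horizontal distance between cap and neck below 0.004 m and z of cap in the frame of neck between 0.0014 and 0.0055 m and angle between cap's own z axis and vertical below 0.12 rad), for 0.1 s.
At the end, for the whole second after the job is handed in: The cap is screwed home in the filler neck: its flange less than 1 mm above the rim, centred within 4 mm, upright within 2 degrees, at rest and released (horizontal distance between cap and neck below 0.004 m and z of cap in the frame of neck below 0.001 m and angle between cap's own z axis and vertical below 0.035 rad and linear speed of cap below 0.01 m/s and angular speed of cap below 0.1 rad/s); the robot touches nothing.
It fails at once if the cap is forced against the neck or its thread (contact force above 60 N) (contact force between cap and neck above 60 N).
It fails at once if another thing on the bench is moved by more than 30 mm (distance of any of wrench, marker, beaker, spool, square, carton, bracket, clamp from where it was at the start of the episode above 0.03 m).
It also fails if it takes over 64 s, if anything falls off the work surface, if the arm or the gripper's body presses on something with over 40 N, if the wrist force passes 120 N, or if a joint passes its speed limit or range.

## Working session

There is one attempt and no reset: what is moved stays moved. The work goes in short steps, Python scripts to look and compute and a shell command to move; the robot and the scene stay as the last step left them, time stands still between calls to the robot, and variables do not carry over. Pictures are saved under pics/ and viewed, at most 10 in all, crops included, and the job is handed in when it is done.

```bash
ls; mkdir -p pics; cat > h.py <<'E'
import numpy as np, cv2
from cell import arm, vision
from scipy.spatial.transform import Rotation as R
def ray(p,uv):
    K=np.array(p["intrinsics"],float);k=p["k1"]
    d=np.array([(uv[0]-K[0,2])/K[0,0],(uv[1]-K[1,2])/K[1,1]])
    s=d.copy()
    for _ in range(30): s=d/(1+k*(s@s))
    Rm=cv2.Rodrigues(np.array(p["rvec"],float))[0];t=np.array(p["tvec"],float).ravel()
    return -Rm.T@t, Rm.T@np.array([s[0],s[1],1])
def proj(p,X):
    K=np.array(p["intrinsics"],float);k=p["k1"]
    Rm=cv2.Rodrigues(np.array(p["rvec"],float))[0];c=Rm@np.array(X)+np.array(p["tvec"],float).ravel()
    s=c[:2]/c[2];s=s*(1+k*(s@s));return K[0,0]*s[0]+K[0,2],K[1,1]*s[1]+K[1,2]
def atz(p,uv,z):
    o,d=ray(p,uv);return o+d*(z-o[2])/d[2]
def save(p,n): cv2.imwrite("pics/"+n,cv2.cvtColor(p["color"],cv2.COLOR_RGB2BGR))
E
python3 - <<'E'
from h import *
for n in("scene","side","wrist"):
    p=vision.camera(n);save(p,n+"0.png");print(n,np.round(ray(p,(256,192)),3).tolist())
    for t,z in(("cap",.044),("cap_bar",.0665),("stand",0),("tank",0),("neck",.14)):
        for q in vision.spot_point(t,p)[:2]: print(t,np.round(q["centre"],1),round(q["confidence"],2),np.round(atz(p,q["centre"],z),4))
s=arm.observe();print(s)
E
```

```text
pics
scene [[1.505, 0.604, 0.848], [-0.713, -0.446, -0.541]]
cap [194.3 200.5] 0.7 [ 0.6002 -0.1876  0.044 ]
cap [399.1 282.7] 0.39 [0.5894 0.4656 0.044 ]
cap_bar [197.1 190.2] 0.61 [ 0.5755 -0.1953  0.0665]
cap_bar [153.1 159.2] 0.46 [ 0.5089 -0.448   0.0665]
stand [192.9 206.2] 0.79 [ 0.5789 -0.2135  0.    ]
tank [299.8 249.4] 0.82 [0.57   0.1743 0.    ]
tank [198.1 204.9] 0.55 [ 0.5633 -0.2045  0.    ]
neck [237.4 210.8] 0.65 [0.6796 0.0317 0.14  ]
neck [292.8 200.7] 0.61 [0.5508 0.1288 0.14  ]
side [[0.283, 0.637, 0.88], [0.257, -0.638, -0.726]]
cap [319.2 210.5] 0.65 [ 0.372  -0.0898  0.044 ]
cap [262.1 171.2] 0.55 [ 0.594  -0.1935  0.044 ]
cap_bar [262.5 165.4] 0.52 [ 0.594  -0.1979  0.0665]
cap_bar [231.6 225.5] 0.35 [0.5896 0.0689 0.0665]
stand [263.9 179.9] 0.65 [ 0.5894 -0.1983  0.    ]
stand [316.8 208.6] 0.34 [ 0.3859 -0.1333 -0.    ]
tank [222.6 267.4] 0.77 [0.5791 0.1672 0.    ]
wrist [[0.237, -0.527, 0.374], [-0.263, -0.093, -0.96]]
{'time': 0.9, 'joint_positions': array([ 1.22030368,  0.70649179, -0.02761272,  1.48457745,  0.0219975 ,
        0.95089429, -0.07550662]), 'joint_vel': array([-0.00148731,  0.00056494,  0.00038329,  0.00044802,  0.00037407,
       -0.0014583 , -0.00017372]), 'tau': array([ 2.30454687e-03, -8.82953882e+01,  1.23503465e+00, -2.36372817e+01,
        1.73098210e-02,  1.94768276e-03,  7.35781271e-06]), 'tcp_pos': array([ 0.17475336, -0.5477875 ,  0.23127791]), 'tcp_rot': array([ 9.88105989e-01,  1.53774361e-01,  2.39913374e-06, -3.54437589e-05]), 'force': array([-0.92780804,  0.31722702,  0.08691687]), 'moment': array([-0.00388047,  0.00101277,  0.0526935 ]), 'finger_force': 0.0, 'gripper_width': 0.08541425590449511}
```

```bash
python3 -c "
import cv2,numpy as np
a=cv2.imread('pics/scene0.png');b=cv2.imread('pics/side0.png')
f=lambda i,x,y,w,h:cv2.resize(i[y:y+h,x:x+w],(400,300),interpolation=cv2.INTER_CUBIC)
cv2.imwrite('pics/m.png',np.vstack([np.hstack([f(a,0,0,512,384),f(b,0,0,512,384)]),np.hstack([f(a,140,130,240,180),f(b,140,130,240,180)])]))"
```

```text
(no output)
```

View pics/m.png

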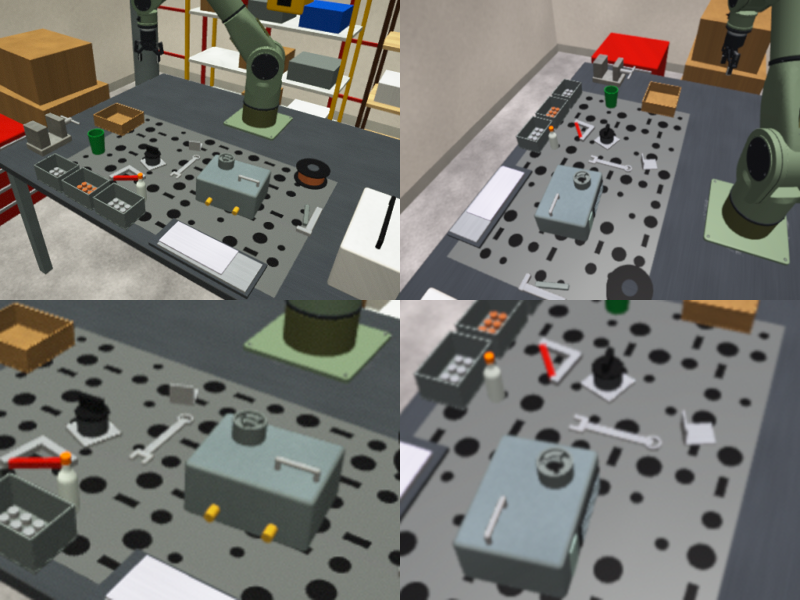

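```bash
python3 -m crank '[{"fingers":1,"travel":[0.21,-0.087,0],"roll":0},{"fingers":1,"travel":[0.21,-0.087,0],"roll":0},{"fingers":1,"travel":[0.21,-0.087,0],"roll":0},{"fingers":1,"travel":[0.21,-0.087,0],"roll":0},{"fingers":1,"travel":[0.21,-0.087,0],"roll":0},{"fingers":1,"travel":[0.21,-0.087,0],"roll":0},{"fingers":1,"travel":[0.21,-0.087,0],"roll":0},{"fingers":1,"travel":[0.21,-0.087,0],"roll":0},{"fingers":1,"travel":[0.21,-0.087,0],"roll":0},{"fingers":1,"travel":[0.21,-0.087,0],"roll":0},{"fingers":1,"travel":[0.21,-0.087,0],"roll":0},{"fingers":1,"travel":[0.21,-0.087,0],"roll":0}]'
cat > look.py <<'E'
import sys
from h import *
p=vision.camera("wrist");save(p,sys.argv[1])
for a in sys.argv[2:]:
    t,z=a.split(":")
    for q in vision.spot_point(t,p)[:2]: print(t,np.round(q["centre"],1),round(q["confidence"],2),np.round(atz(p,q["centre"],float(z)),4))
s=arm.observe();r=R.from_quat(s["tcp_rot"]).as_matrix();print(np.round(s["tcp_pos"],4),"yaw",np.degrees(np.arctan2(r[1,0],r[0,0])),np.round(r[:,2],3),np.round(s["joint_positions"],2),s["time"])
E
python3 look.py w1.png cap:.044 cap_bar:.0665 stand:0
```

```text
time: 2.1
tcp_pos: [0.5927, -0.1942, 0.2314]
tcp_rot: [0.988, 0.154, 0.0, 0.0]
force: [0.3, -0.5, 1.5]
gripper_width: 0.0855
finger_force: 0.0
cap [257.6 177. ] 0.62 [ 0.5839 -0.2018  0.044 ]
cap_bar [255.2 179.1] 0.71 [ 0.5856 -0.1981  0.0665]
cap_bar [254.2 167.8] 0.42 [ 0.5978 -0.193   0.0665]
[ 0.5917 -0.195   0.2308] yaw 17.771910694415663 [-0.001  0.    -1.   ] [ 0.24  0.79  0.06  1.29 -0.05  1.06 -0.95] 2.3
```

View pics/w1.png

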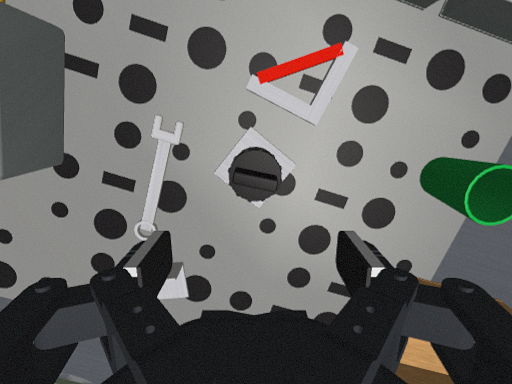

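```bash
python3 - <<'E'
import cv2,numpy as np
a=cv2.imread('pics/w1.png')[120:216,200:312]
a=np.clip(a.astype(float)*3,0,255).astype('uint8')
cv2.imwrite('pics/c1.png',cv2.resize(a,(700,600),interpolation=cv2.INTER_CUBIC))
E
```

```text
(no output)
```

View pics/c1.png

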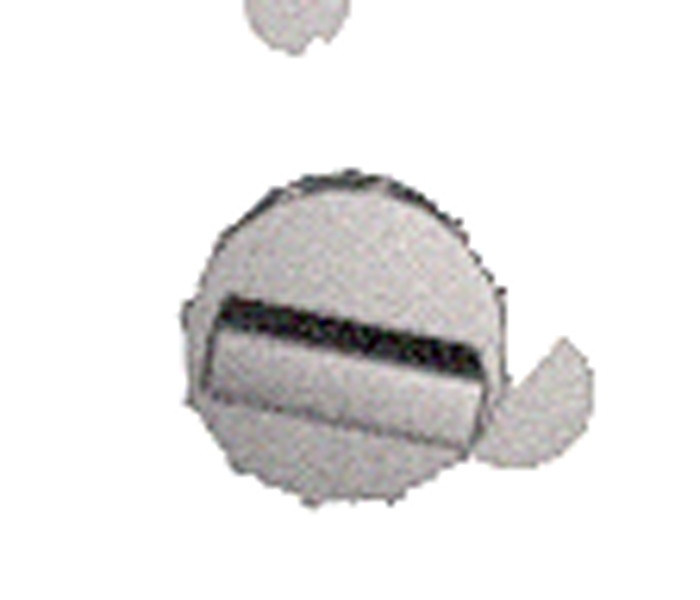

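The picture shows the bar top face with corners near (217,330), (485,378), (468,448), (207,398) in the crop, i.e. bar centre about pixel (255,182), lying nearly along tool y.

```bash
python3 - <<'E'
from h import *
p=vision.camera("wrist")
f=lambda u,v,z:atz(p,(200+u/6.25,120+v/6.25),z)
c=np.array([f(*q,.081) for q in((217,330),(485,378),(468,448),(207,398))])
print(c.mean(0),np.linalg.norm(c[1]-c[0]),np.linalg.norm(c[2]-c[1]))
for a,b in((0,1),(3,2)):
    d=c[b]-c[a];print(np.degrees(np.arctan2(d[1],d[0])))
print([f(u,v,.052) for u,v in((345,345),(190,345),(500,345))])
E
```

```text
[ 0.58451119 -0.19872267  0.081     ] 0.04753312280721849 0.013039886581572738
-82.67274288445108
-83.50351204346964
[array([ 0.58582698, -0.19851737,  0.052     ]), array([ 0.57679416, -0.17026562,  0.052     ]), array([ 0.5948599 , -0.22677018,  0.052     ])]
```

```bash
python3 -m crank '[{"fingers":1,"travel":[0,0,0.03],"roll":-0.044},{"fingers":1,"travel":[0,0,0.03],"roll":-0.044},{"fingers":1,"travel":[0,0,0.03],"roll":-0.044},{"fingers":1,"travel":[0,0,0.03],"roll":-0.044},{"fingers":1,"travel":[0,0,0.03],"roll":-0.044},{"fingers":1,"travel":[0,0,0.03],"roll":-0.044},{"fingers":1,"travel":[0,0,0.03],"roll":-0.044},{"fingers":1,"travel":[0,0,0.03],"roll":-0.044},{"fingers":1,"travel":[0,0,0.03],"roll":-0.044},{"fingers":1,"travel":[0,0,0.03],"roll":-0.044},{"fingers":1,"travel":[-0.013,-0.035,0.03],"roll":0},{"fingers":1,"travel":[0,0,0],"roll":0}]'
python3 look.py w2.png cap:.044 cap_bar:.0665
python3 - <<'E'
import cv2,numpy as np
a=cv2.imread('pics/w2.png')[60:312,120:420]
a=np.clip(a.astype(float)*3,0,255).astype('uint8')
cv2.imwrite('pics/c2.png',cv2.resize(a,(600,504),interpolation=cv2.INTER_CUBIC))
E
```

```text
time: 3.55
tcp_pos: [0.5832, -0.2007, 0.1648]
tcp_rot: [0.666, 0.746, -0.001, -0.0]
force: [-0.3, 0.2, 0.1]
gripper_width: 0.0853
finger_force: 0.0
cap [261.4 181.3] 0.68 [ 0.5892 -0.1985  0.044 ]
cap_bar [257.8 184.6] 0.95 [ 0.5851 -0.1965  0.0665]
[ 0.5848 -0.1994  0.1657] yaw 96.71615198231896 [ 0. -0. -1.] [ 0.43  0.86 -0.32  1.39  0.3   0.93  0.14] 3.7
```

View pics/c2.png

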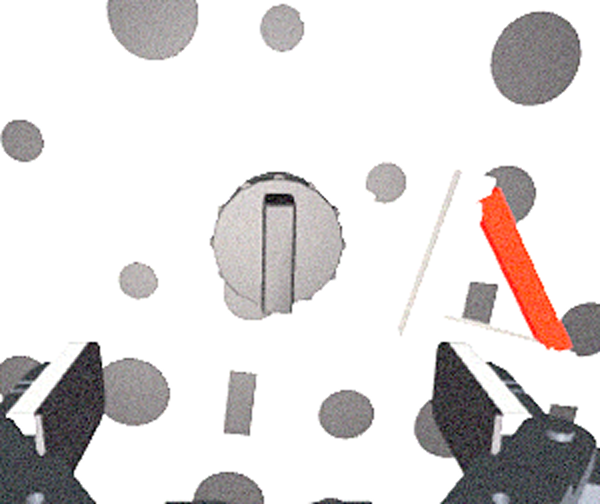

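```bash
python3 -m crank '[{"fingers":1,"travel":[0.005,0,0.16],"roll":0},{"fingers":1,"travel":[0.005,0,0.16],"roll":0},{"fingers":1,"travel":[0,0,0.16],"roll":0},{"fingers":1,"travel":[0,0,0.065],"roll":0},{"fingers":-1,"travel":[0,0,0],"roll":0},{"fingers":-1,"travel":[0,0,0],"roll":0},{"fingers":-1,"travel":[0,0,0],"roll":0},{"fingers":-1,"travel":[0,0,0],"roll":0},{"fingers":-1,"travel":[0,0,0],"roll":0},{"fingers":-1,"travel":[0,0,0],"roll":0}]' 60; python3 -c "
from cell import arm;print(arm.observe())"
```

```text
time: 4.7
tcp_pos: [0.585, -0.1972, 0.0573]
tcp_rot: [0.663, 0.748, 0.0, 0.001]
force: [-2.0, 0.6, 9.4]
gripper_width: 0.0128
finger_force: 59.4
{'time': 4.7, 'joint_positions': array([ 0.40272425,  1.006882  , -0.27660695,  1.47638221,  0.36289484,
        0.70781873,  0.09165484]), 'joint_vel': array([ 0.00267837,  0.00019797, -0.00026556,  0.00037436, -0.00096202,
       -0.00065107,  0.00145342]), 'tau': array([-6.91012270e-02, -9.58540821e+01, -4.08210576e+00, -1.69098437e+01,
        1.01257009e-01, -5.94057608e-01, -1.60485297e-02]), 'tcp_pos': array([ 0.58496711, -0.1972447 ,  0.05725362]), 'tcp_rot': array([6.63394000e-01, 7.48270034e-01, 2.76501928e-04, 5.30679779e-04]), 'force': array([-1.98753235,  0.59145536,  9.424502  ]), 'moment': array([ 0.12429419,  0.38984592, -0.0350492 ]), 'finger_force': 59.4004225730896, 'gripper_width': 0.012843403174153643}
```

```bash
python3 -m crank '[{"fingers":-1,"travel":[0,0,-0.1],"roll":0},{"fingers":-1,"travel":[0,0,-0.2],"roll":0},{"fingers":-1,"travel":[0,0,-0.2],"roll":0},{"fingers":-1,"travel":[0,0,-0.2],"roll":0},{"fingers":-1,"travel":[0,0,-0.2],"roll":0},{"fingers":-1,"travel":[0.19,-0.006,0],"roll":0},{"fingers":-1,"travel":[0.19,-0.006,0],"roll":0},{"fingers":-1,"travel":[0.19,-0.006,0],"roll":0},{"fingers":-1,"travel":[0.19,-0.006,0],"roll":0},{"fingers":-1,"travel":[0.19,-0.006,0],"roll":0},{"fingers":-1,"travel":[0.19,-0.006,0],"roll":0},{"fingers":-1,"travel":[0,0,0],"roll":0}]'
python3 look.py w3.png neck:.14 cap:.22
python3 -c "
from h import *
p=vision.camera('side');print([(q,atz(p,q['centre'],.14)) for q in vision.spot_point('neck',p)[:2]])"
```

```text
time: 5.9
tcp_pos: [0.5493, 0.0337, 0.2369]
tcp_rot: [0.661, 0.75, 0.001, -0.001]
force: [-0.4, -1.9, -1.5]
gripper_width: 0.0134
finger_force: 58.9
neck [283.5  88.3] 0.71 [0.5616 0.1223 0.14  ]
neck [255.4 227.3] 0.15 [ 0.5543 -0.0028  0.14  ]
cap [257.3 228.8] 0.82 [0.5507 0.0305 0.22  ]
cap [259.3 304.6] 0.34 [ 0.5593 -0.0245  0.22  ]
[0.5501 0.0277 0.2365] yaw 96.86981032136345 [ 0.    -0.001 -1.   ] [ 0.06  0.68 -0.32  1.56  0.25  0.95 -0.22] 6.05
[({'centre': [232.6, 224.5], 'confidence': 0.9}, array([0.56079036, 0.11634485, 0.14      ])), ({'centre': [268.0, 133.4], 'confidence': 0.31}, array([ 0.60294613, -0.27622641,  0.14      ]))]
```

View pics/w3.png

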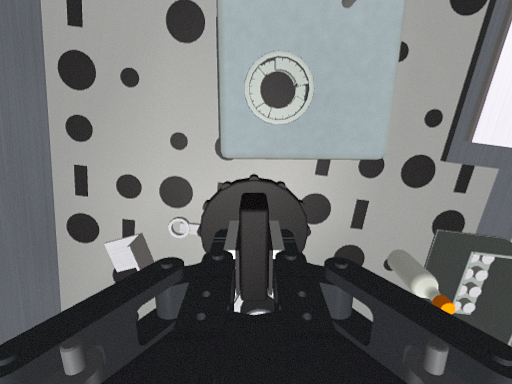

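The neck's white rim shows around (279,88), and the cap hangs in the gripper around (255,225).

```bash
python3 - <<'E'
from h import *
p=vision.camera("wrist");a=p["color"].astype(int)[40:140,230:330]
rim=((a[:,:,2]-a[:,:,0])<14)&(a.sum(2)>480)
n,l,st,ce=cv2.connectedComponentsWithStats(rim.astype('uint8'))
i=1+np.argmax(st[1:,4]);print(st[i])
cs,_=cv2.findContours((l==i).astype('uint8'),cv2.RETR_EXTERNAL,cv2.CHAIN_APPROX_NONE)
c=max(cs,key=len).reshape(-1,2)+[230,40]
h=cv2.convexHull(c.astype(np.int32)).reshape(-1,2)
W=np.array([atz(p,q,.14)[:2] for q in h])
x,y,k=np.linalg.lstsq(np.c_[2*W,np.ones(len(W))],(W**2).sum(1),rcond=None)[0]
print(x,y,"r",np.sqrt(k+x*x+y*y))
o=a.copy().astype('uint8');print(cv2.fitEllipse(h.astype(np.float32)))
# cap flange: dark region circle about (255,225): points of its front edge
g=p["color"].astype(int).sum(2)
P=[]
for u in range(205,305,4):
    col=g[170:260,u]; d=np.where(col<200)[0]
    if len(d): P.append(atz(p,(u,170+d[0]),.2365-.0133+.008)[:2])
print(np.round(P,4).tolist())
E
```

```text
[  13    0   71   77 2667]
0.557735998146612 0.12181763991447037 r 0.028775282708182335
((278.20208740234375, 77.75936126708984), (70.66278076171875, 76.15193176269531), 7.765740871429443)
[[0.5195, 0.0419], [0.5217, 0.0433], [0.5237, 0.046], [0.5257, 0.0491], [0.5277, 0.0517], [0.5297, 0.0548], [0.5318, 0.0557], [0.5341, 0.0554], [0.5362, 0.0568], [0.5383, 0.0576], [0.5405, 0.0578], [0.5426, 0.0587], [0.5446, 0.0606], [0.5469, 0.0603], [0.5493, 0.0589], [0.5515, 0.0591], [0.5537, 0.0588], [0.556, 0.0585], [0.5583, 0.0582], [0.5605, 0.0585], [0.5631, 0.0559], [0.5657, 0.0539], [0.5683, 0.0518], [0.5709, 0.0498], [0.5729, 0.0512]]
```

```bash
cat > nk.py <<'E'
from h import *
from scipy.optimize import least_squares
p=vision.camera("wrist");save(p,"n.png");a=p["color"].astype(int);s=arm.observe();T=s["tcp_pos"]
u0,v0=proj(p,(.558,.122,.14));u0=int(u0);v0=int(v0);y0=max(v0-60,0);x0=u0-60
a=a[y0:v0+60,x0:u0+60]
rim=((a[:,:,2]-a[:,:,0])<14)&(a.sum(2)>480)
n,l,st,ce=cv2.connectedComponentsWithStats(rim.astype('uint8'))
i=1+np.argmax(st[1:,4])
cs,_=cv2.findContours((l==i).astype('uint8'),cv2.RETR_EXTERNAL,cv2.CHAIN_APPROX_NONE)
h=cv2.convexHull(max(cs,key=len)).reshape(-1,2)+[x0,y0]
def fit(W):
    r=least_squares(lambda c:np.hypot(*(W-c[:2]).T)-c[2],[*W.mean(0),.03],loss='soft_l1',f_scale=.001);return np.round(r.x,4),np.abs(r.fun).mean()
print("neck",u0,v0,st[i],fit(np.array([atz(p,q,.14)[:2] for q in h])))
g=p["color"].astype(int).sum(2);P=[]
fz=T[2]-.0133+.008
u0,v0=proj(p,(*T[:2],fz))
for t in np.radians(np.arange(200,341,4)):
    for r in range(40,90):
        u,v=u0+r*np.cos(t),v0+r*np.sin(t)
        if g[int(round(v)),int(round(u))]>240: P.append((u,v));break
print("flange",fit(np.array([atz(p,q,fz)[:2] for q in P])),"tcp",np.round(T,4),s["time"])
E
python3 nk.py
```

```text
neck 278 78 [  25   22   71   77 2644] (array([0.5578, 0.1218, 0.0288]), np.float64(0.00018231587977728968))
flange (array([ 0.5618, -0.0051,  0.0636]), np.float64(0.002065559665885043)) tcp [0.5501 0.0274 0.2363] 6.25
```

```bash
python3 -m crank '[{"fingers":-1,"travel":[0.08,0.0475,0.07],"roll":0},{"fingers":-1,"travel":[0.08,0.0475,0.08],"roll":0},{"fingers":-1,"travel":[0,0,0],"roll":0},{"fingers":-1,"travel":[0,0,0],"roll":0}]'
python3 nk.py
python3 - <<'E'
import cv2,numpy as np
a=cv2.imread('pics/n.png')[20:320,100:420]
a=np.clip(a.astype(float)*1.6,0,255).astype('uint8')
cv2.imwrite('pics/c3.png',cv2.resize(a,(640,600),interpolation=cv2.INTER_CUBIC))
E
```

```text
time: 6.65
tcp_pos: [0.565, 0.0619, 0.2061]
tcp_rot: [0.663, 0.748, -0.0, -0.0]
force: [0.2, 0.2, -1.2]
gripper_width: 0.0128
finger_force: 58.8
neck 255 121 [  22   19   78   81 3099] (array([0.5577, 0.1219, 0.0288]), np.float64(0.000165679829624828))
flange (array([0.5638, 0.062 , 0.0326]), np.float64(0.001096523821713326)) tcp [0.5651 0.0616 0.2065] 6.7
```

View pics/c3.png

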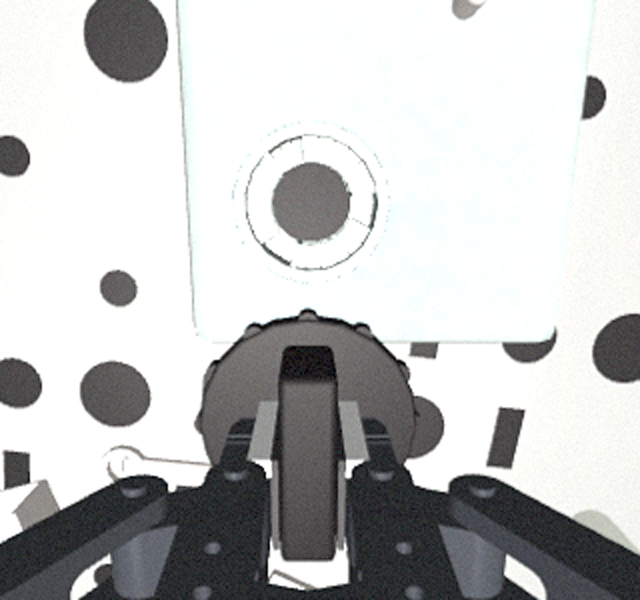

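```bash
python3 -m crank '[{"fingers":-1,"travel":[0.151,0.002,0],"roll":0},{"fingers":-1,"travel":[0.151,0.002,0],"roll":0},{"fingers":-1,"travel":[0,0,0.07],"roll":0},{"fingers":-1,"travel":[0,0,0.07],"roll":0},{"fingers":-1,"travel":[0,0,0],"roll":0}]'
python3 - <<'E'
from h import *
for n in("scene","side"):
    p=vision.camera(n);save(p,n+"1.png")
    for t,z in(("cap",.163),("neck",.14)):
        for q in vision.spot_point(t,p)[:1]: print(n,t,q["confidence"],atz(p,q["centre"],z))
s=arm.observe();print(s["tcp_pos"],s["force"],s["moment"])
E
```

```text
time: 7.2
tcp_pos: [0.5582, 0.1215, 0.1776]
tcp_rot: [0.664, 0.748, -0.001, -0.0]
force: [0.0, 0.1, -1.4]
gripper_width: 0.0129
finger_force: 58.9
scene neck 0.56 [0.55103128 0.12165027 0.14      ]
side cap 0.75 [0.5662439  0.11284458 0.163     ]
side neck 0.61 [0.5649829 0.120313  0.14     ]
[0.55890682 0.12227609 0.17901946] [-0.2509461  -0.07159041 -0.84939414] [-0.00347651 -0.01560116  0.00394625]
```

```bash
python3 -m crank '[{"fingers":-1,"travel":[0,0,0.01],"roll":0},{"fingers":-1,"travel":[0,0,0.01],"roll":0},{"fingers":-1,"travel":[0,0,0.01],"roll":0},{"fingers":-1,"travel":[0,0,0.01],"roll":0},{"fingers":-1,"travel":[0,0,0],"roll":0},{"fingers":-1,"travel":[0,0,0],"roll":0}]'
```

```text
time: 8.1
tcp_pos: [0.5586, 0.1225, 0.1703]
tcp_rot: [0.663, 0.748, 0.0, -0.0]
force: [-0.3, -0.1, -2.0]
gripper_width: 0.0127
finger_force: 58.9
```

```bash
python3 -m crank '[{"fingers":-1,"travel":[0,0,0.006],"roll":0},{"fingers":-1,"travel":[0,0,0.006],"roll":0},{"fingers":-1,"travel":[0,0,0],"roll":0}]'; python3 -m crank '[{"fingers":-1,"travel":[0,0,0.005],"roll":0},{"fingers":-1,"travel":[0,0,0],"roll":0}]'; python3 -m crank '[{"fingers":-1,"travel":[0,0,0.005],"roll":0},{"fingers":-1,"travel":[0,0,0],"roll":0}]'
```

```text
time: 8.4
tcp_pos: [0.5586, 0.1224, 0.1677]
tcp_rot: [0.663, 0.748, -0.0, -0.0]
force: [0.2, 0.2, -1.9]
gripper_width: 0.0133
finger_force: 58.9
time: 8.6
tcp_pos: [0.5586, 0.1225, 0.1668]
tcp_rot: [0.663, 0.748, -0.0, -0.0]
force: [0.3, -0.0, -2.2]
gripper_width: 0.0127
finger_force: 58.9
time: 8.8
tcp_pos: [0.5586, 0.1225, 0.1658]
tcp_rot: [0.663, 0.748, -0.0, -0.0]
force: [0.3, 0.1, -1.5]
gripper_width: 0.0128
finger_force: 58.9
```

```bash
for i in 1 2; do python3 -m crank '[{"fingers":-1,"travel":[0,0,0.005],"roll":0},{"fingers":-1,"travel":[0,0,0],"roll":0}]' | egrep 'tcp_pos|force'; done
```

```text
tcp_pos: [0.5588, 0.1225, 0.1654]
force: [-2.6, -1.6, 8.4]
finger_force: 60.5
tcp_pos: [0.5589, 0.1226, 0.1652]
force: [-5.2, -2.3, 22.7]
finger_force: 62.4
```

```bash
python3 -m crank '[{"fingers":-1,"travel":[0,-0.003,-0.004],"roll":0},{"fingers":-1,"travel":[0,0,0],"roll":0}]' | egrep 'tcp_pos|force'; for i in 1 ; do python3 -m crank '[{"fingers":-1,"travel":[0,0,0],"roll":-0.02},{"fingers":-1,"travel":[0,0,0],"roll":-0.02},{"fingers":-1,"travel":[0,0,0],"roll":-0.02}]' | egrep 'tcp_|force'; python3 -c "
from cell import arm;print(arm.observe()['moment'])"; done
```

```text
tcp_pos: [0.5585, 0.1225, 0.1654]
force: [-0.8, 0.2, 8.8]
finger_force: 60.4
tcp_pos: [0.5585, 0.1227, 0.1654]
tcp_rot: [0.589, 0.808, 0.001, 0.0]
force: [-0.1, 1.0, 9.0]
finger_force: 60.4
[ 0.09524285  0.10965472 -0.12442735]
```

```bash
python3 -m crank '[{"fingers":-1,"travel":[0,0,0],"roll":-0.022},{"fingers":-1,"travel":[0,0,0],"roll":-0.022},{"fingers":-1,"travel":[0,0,0],"roll":-0.022}]' | egrep 'tcp_|force'; python3 -c "
from cell import arm;print(arm.observe()['moment'])"
```

```text
tcp_pos: [0.5585, 0.1227, 0.1654]
tcp_rot: [0.502, 0.865, 0.001, 0.001]
force: [-0.1, 0.7, 7.7]
finger_force: 60.4
[ 0.11881896  0.09631113 -0.15319107]
```

```bash
python3 -m crank '[{"fingers":-1,"travel":[0,0,0],"roll":0}]' | egrep 'tcp_|force'
```

```text
tcp_pos: [0.5586, 0.1227, 0.1654]
tcp_rot: [0.502, 0.865, 0.001, 0.0]
force: [-0.4, 0.5, 9.4]
finger_force: 60.5
```

```bash
python3 -m crank '[{"fingers":-1,"travel":[0,0,0],"roll":-0.022},{"fingers":-1,"travel":[0,0,0],"roll":-0.022},{"fingers":-1,"travel":[0,0,0],"roll":-0.022}]' | egrep 'tcp_|force'; python3 -c "
from cell import arm;print(arm.observe()['moment'])"
```

```text
tcp_pos: [0.5586, 0.1226, 0.1654]
tcp_rot: [0.41, 0.912, 0.001, 0.001]
force: [-0.2, 0.4, 8.5]
finger_force: 60.4
[ 0.10225914  0.01820373 -0.131326  ]
```

```bash
python3 -m crank '[{"fingers":-1,"travel":[0,0,0],"roll":-0.022},{"fingers":-1,"travel":[0,0,0],"roll":-0.022},{"fingers":-1,"travel":[0,0,0],"roll":-0.022}]' | egrep 'tcp_|force'; python3 -c "
from cell import arm;print(arm.observe()['moment'])"
```

```text
tcp_pos: [0.5586, 0.1227, 0.1654]
tcp_rot: [0.313, 0.95, 0.001, 0.001]
force: [-0.5, -0.2, 9.0]
finger_force: 60.5
[ 0.07350035  0.02780899 -0.12292244]
```

```bash
python3 -m crank '[{"fingers":-1,"travel":[0,0,0],"roll":-0.022},{"fingers":-1,"travel":[0,0,0],"roll":-0.022},{"fingers":-1,"travel":[0,0,0],"roll":-0.022}]' | egrep 'tcp_|force'; python3 -c "
from cell import arm;print(arm.observe()['moment'])"
```

```text
tcp_pos: [0.5586, 0.1226, 0.1654]
tcp_rot: [0.213, 0.977, 0.001, 0.001]
force: [-0.7, -0.6, 9.8]
finger_force: 60.4
[-0.00270487  0.00618994 -0.12468979]
```

```bash
python3 -m crank '[{"fingers":-1,"travel":[0,0,0],"roll":-0.022},{"fingers":-1,"travel":[0,0,0],"roll":-0.022},{"fingers":-1,"travel":[0,0,0],"roll":-0.022}]' | egrep 'tcp_|force'; python3 -c "
from cell import arm;print(arm.observe()['moment'],arm.observe()['joint_positions'][6])"
```

```text
tcp_pos: [0.5584, 0.1228, 0.1653]
tcp_rot: [0.111, 0.994, 0.001, 0.001]
force: [-1.2, 1.7, 3.8]
finger_force: 59.8
[ 0.33818156  0.18448455 -0.02334667] 0.5521581219931437
```

```bash
python3 -m crank '[{"fingers":-1,"travel":[0,0,0.004],"roll":-0.01},{"fingers":-1,"travel":[0,0,0],"roll":0}]' | egrep 'tcp_|force'; python3 -c "
from cell import arm;print(arm.observe()['moment'],arm.observe()['joint_positions'][6])"
```

```text
tcp_pos: [0.5584, 0.1229, 0.1649]
tcp_rot: [0.096, 0.995, 0.001, 0.001]
force: [-1.9, 0.3, 14.7]
finger_force: 61.3
[0.134799   0.69119772 0.0222024 ] 0.5755462177955633
```

```bash
python3 -m crank '[{"fingers":-1,"travel":[0,0,0],"roll":-0.02},{"fingers":-1,"travel":[0,0,0],"roll":0}]' | egrep 'tcp_|force'; python3 -c "
from cell import arm;print(arm.observe()['moment'],arm.observe()['joint_positions'][6])"
```

```text
tcp_pos: [0.5584, 0.1224, 0.1641]
tcp_rot: [0.065, 0.998, 0.0, 0.0]
force: [2.2, 0.2, 3.1]
finger_force: 59.5
[ 0.03400873 -0.26655104  0.08754929] 0.6263713943173491
```

Sinking now; follow it down.

```bash
python3 -m crank '[{"fingers":-1,"travel":[0,0,0.006],"roll":0},{"fingers":-1,"travel":[0,0,0],"roll":0}]' | egrep 'tcp_|force'; python3 -c "
from cell import arm;print(arm.observe()['moment'])"
```

```text
tcp_pos: [0.5585, 0.1224, 0.1634]
tcp_rot: [0.066, 0.998, 0.0, 0.001]
force: [0.5, -1.3, 12.9]
finger_force: 61.1
[-0.44238267  0.05527608  0.32667658]
```

```bash
python3 -m crank '[{"fingers":-1,"travel":[0,0,0],"roll":-0.02},{"fingers":-1,"travel":[0,0,0],"roll":0}]' | egrep 'tcp_|force'; python3 -c "
from cell import arm;print(arm.observe()['moment'])"
```

```text
tcp_pos: [0.5582, 0.1221, 0.1626]
tcp_rot: [0.034, 0.999, -0.0, 0.0]
force: [2.2, -2.2, -0.1]
finger_force: 59.1
[-0.37243756 -0.56733831  0.04162845]
```

```bash
python3 -m crank '[{"fingers":-1,"travel":[0,0,0.006],"roll":-0.01},{"fingers":-1,"travel":[0,0,0],"roll":0}]' | egrep 'tcp_|force'; python3 -c "
from cell import arm;print(arm.observe()['moment'])"
```

```text
tcp_pos: [0.558, 0.1222, 0.1612]
tcp_rot: [0.018, 1.0, -0.0, -0.0]
force: [1.6, -1.2, -1.3]
finger_force: 58.8
[-0.3444186  -0.37566404  0.01499864]
```

Free: go down in ~1 mm steps.

```bash
python3 -m crank '[{"fingers":-1,"travel":[0,0,0.007],"roll":0},{"fingers":-1,"travel":[0,0,0.007],"roll":0},{"fingers":-1,"travel":[0,0,0],"roll":0}]' | egrep 'tcp_|force'; python3 -c "
from cell import arm;print(arm.observe()['moment'])"
```

```text
tcp_pos: [0.5578, 0.1225, 0.1585]
tcp_rot: [0.019, 1.0, 0.0, -0.0]
force: [0.3, -0.8, -1.9]
finger_force: 58.9
[-0.04957763 -0.01110449  0.00300998]
```

```bash
python3 -m crank '[{"fingers":-1,"travel":[0,0,0.005],"roll":0},{"fingers":-1,"travel":[0,0,0.005],"roll":0},{"fingers":-1,"travel":[0,0,0],"roll":0}]' | egrep 'tcp_|force';  python3 -m crank '[{"fingers":-1,"travel":[0,0,0.004],"roll":0},{"fingers":-1,"travel":[0,0,0],"roll":0}]' | egrep 'tcp_|force'; python3 -c "
from cell import arm;print(arm.observe()['moment'],arm.observe()['time'])"
```

```text
tcp_pos: [0.558, 0.1224, 0.1566]
tcp_rot: [0.018, 1.0, 0.0, -0.0]
force: [-0.7, -0.5, -2.0]
finger_force: 58.9
tcp_pos: [0.5581, 0.1225, 0.1561]
tcp_rot: [0.018, 1.0, 0.0, 0.0]
force: [-1.2, -0.0, 3.0]
finger_force: 59.7
[-0.04071487  0.09003101 -0.01188296] 13.1
```

```bash
python3 -m crank '[{"fingers":-1,"travel":[0,0,0],"roll":0.02},{"fingers":-1,"travel":[0,0,0],"roll":0.02},{"fingers":-1,"travel":[0,0,0.001],"roll":0.02},{"fingers":-1,"travel":[0,0,0],"roll":0}]' | egrep 'tcp_|force'; python3 -c "
from cell import arm;print(arm.observe()['moment'],arm.observe()['time'])"
```

```text
tcp_pos: [0.5582, 0.1226, 0.1561]
tcp_rot: [0.113, 0.994, 0.0, 0.0]
force: [-0.1, 1.1, 4.1]
finger_force: 59.8
[ 0.03748927 -0.05608248 -0.01060023] 13.5
```

```bash
python3 -m crank '[{"fingers":-1,"travel":[0,0,0.001],"roll":0.02},{"fingers":-1,"travel":[0,0,0.001],"roll":0.02},{"fingers":-1,"travel":[0,0,0.001],"roll":0.02},{"fingers":-1,"travel":[0,0,0],"roll":0}]' | egrep 'tcp_|force'; python3 -c "
from cell import arm;print(arm.observe()['moment'],arm.observe()['time'])"
```

```text
tcp_pos: [0.5582, 0.1226, 0.1554]
tcp_rot: [0.205, 0.979, 0.0, 0.0]
force: [1.0, 1.1, 5.1]
finger_force: 59.9
[ 0.20933353 -0.04532181 -0.03124   ] 13.9
```

Sinking as it should.

```bash
python3 -m crank '[{"fingers":-1,"travel":[0,0,0.0013],"roll":0.02},{"fingers":-1,"travel":[0,0,0.0013],"roll":0.02},{"fingers":-1,"travel":[0,0,0.0013],"roll":0.02},{"fingers":-1,"travel":[0,0,0],"roll":0}]' | egrep 'tcp_|force'; python3 -c "
from cell import arm;print(arm.observe()['moment'],arm.observe()['time'])"
```

```text
tcp_pos: [0.5582, 0.1226, 0.1546]
tcp_rot: [0.296, 0.955, 0.0, 0.0]
force: [-0.8, 0.9, 5.8]
finger_force: 59.9
[ 0.15324272 -0.10170283 -0.04713198] 14.3
```

```bash
python3 -m crank '[{"fingers":-1,"travel":[0,0,0.0013],"roll":0.02},{"fingers":-1,"travel":[0,0,0.0013],"roll":0.02},{"fingers":-1,"travel":[0,0,0],"roll":0}]' | egrep 'tcp_|force'; python3 -c "
from cell import arm;print(arm.observe()['moment'],arm.observe()['time'])"
```

```text
tcp_pos: [0.5582, 0.1226, 0.1541]
tcp_rot: [0.355, 0.935, 0.0, 0.0]
force: [-0.0, 0.0, 5.8]
finger_force: 59.9
[ 0.15740807 -0.1317444  -0.0788534 ] 14.6
```

```bash
python3 -m crank '[{"fingers":-1,"travel":[0,0,0.0013],"roll":0.02},{"fingers":-1,"travel":[0,0,0.0013],"roll":0.02},{"fingers":-1,"travel":[0,0,0],"roll":0}]' | egrep 'tcp_|force'; python3 -c "
from cell import arm;print(arm.observe()['moment'],arm.observe()['time'])"
```

```text
tcp_pos: [0.5582, 0.1226, 0.1536]
tcp_rot: [0.413, 0.911, 0.0, 0.0]
force: [1.2, -0.4, 5.7]
finger_force: 59.9
[ 0.13976205 -0.09176459 -0.04384964] 14.9
```

```bash
python3 -m crank '[{"fingers":-1,"travel":[0,0,0.001],"roll":0.02},{"fingers":-1,"travel":[0,0,0.001],"roll":0.02},{"fingers":-1,"travel":[0,0,0],"roll":0}]' | egrep 'tcp_|force'; python3 -c "
from cell import arm;print(arm.observe()['moment'],arm.observe()['time'])"
```

```text
tcp_pos: [0.5582, 0.1226, 0.1533]
tcp_rot: [0.47, 0.883, 0.0, 0.0]
force: [-0.2, 0.4, 7.8]
finger_force: 60.3
[ 0.02070947  0.04457286 -0.12463204] 15.2
```

```bash
python3 -m crank '[{"fingers":-1,"travel":[0,0,0],"roll":0.02},{"fingers":-1,"travel":[0,0,0],"roll":0}]' | egrep 'tcp_|force'; python3 -c "
from cell import arm;print(arm.observe()['moment'],arm.observe()['time'])"
```

```text
tcp_pos: [0.5583, 0.1226, 0.1533]
tcp_rot: [0.497, 0.868, 0.0, 0.0]
force: [-0.9, 1.6, 7.7]
finger_force: 60.3
[ 0.04438503 -0.03624855 -0.1046751 ] 15.4
```

```bash
python3 -m crank '[{"fingers":-1,"travel":[0,0,0],"roll":0.02},{"fingers":-1,"travel":[0,0,0],"roll":0}]' | egrep 'tcp_|force'; python3 -c "
from cell import arm;print(arm.observe()['moment'],arm.observe()['time'])"
```

```text
tcp_pos: [0.5583, 0.1226, 0.1533]
tcp_rot: [0.524, 0.852, 0.0, 0.0]
force: [0.9, 0.5, 7.0]
finger_force: 60.3
[ 0.00252207 -0.01198325 -0.12971551] 15.6
```

```bash
python3 -m crank '[{"fingers":-1,"travel":[0,0,0.002],"roll":0.02},{"fingers":-1,"travel":[0,0,0],"roll":0}]' | egrep 'tcp_|force'; python3 -c "
from cell import arm;print(arm.observe()['moment'],arm.observe()['time'])"
```

```text
tcp_pos: [0.5585, 0.1226, 0.1532]
tcp_rot: [0.551, 0.835, 0.001, 0.0]
force: [-0.2, 0.5, 14.3]
finger_force: 61.2
[-0.05915691  0.18709893 -0.12571413] 15.8
```

```bash
python3 -m crank '[{"fingers":-1,"travel":[0,0,-0.001],"roll":0.02},{"fingers":-1,"travel":[0,0,0],"roll":0}]' | egrep 'tcp_|force'; python3 -c "
from cell import arm;print(arm.observe()['moment'],arm.observe()['time'])"
```

```text
tcp_pos: [0.5585, 0.1226, 0.1532]
tcp_rot: [0.577, 0.817, 0.001, 0.0]
force: [0.5, 0.6, 10.7]
finger_force: 60.7
[-0.07327831 -0.054298   -0.0376112 ] 16.0
```

```bash
python3 -m crank '[{"fingers":-1,"travel":[0,0,-0.001],"roll":0.016},{"fingers":-1,"travel":[0,0,0],"roll":0}]' | egrep 'tcp_|force'; python3 -c "
from cell import arm;print(arm.observe()['moment'],arm.observe()['time'])"
```

```text
tcp_pos: [0.5584, 0.1225, 0.1533]
tcp_rot: [0.597, 0.802, 0.0, 0.0]
force: [1.3, 0.4, 6.7]
finger_force: 60.2
[-0.0270643  -0.34063553  0.1166706 ] 16.2
```

```bash
python3 -m crank '[{"fingers":-1,"travel":[0,0,0],"roll":0.01},{"fingers":-1,"travel":[0,0,0],"roll":0}]' | egrep 'tcp_|force'; python3 -c "
from cell import arm;print(arm.observe()['moment'],arm.observe()['time'])"
```

```text
tcp_pos: [0.5584, 0.1226, 0.1532]
tcp_rot: [0.609, 0.793, 0.0, 0.0]
force: [2.1, -0.1, 7.2]
finger_force: 60.3
[-0.05293332 -0.38114213  0.33671762] 16.4
```

Torque 0.34 N m: tight on the rim. Release gently, back off upward and check.

```bash
python3 -m crank '[{"fingers":-0.3,"travel":[0,0,-0.003],"roll":0},{"fingers":0,"travel":[0,0,0],"roll":0},{"fingers":0,"travel":[0,0,0],"roll":0},{"fingers":0,"travel":[0,0,0],"roll":0},{"fingers":0,"travel":[0,0,0],"roll":0},{"fingers":0,"travel":[0,0,-0.1],"roll":0},{"fingers":0,"travel":[0,0,-0.2],"roll":0},{"fingers":0,"travel":[-0.1,0,-0.2],"roll":0},{"fingers":0,"travel":[-0.2,0,-0.1],"roll":0},{"fingers":0,"travel":[0,0,0],"roll":0},{"fingers":0,"travel":[0,0,0],"roll":0}]'
python3 - <<'E'
from h import *
A=[]
p=vision.camera("wrist");u,v=proj(p,(.558,.122,.15));print(u,v)
q=vision.camera("side");uu,vv=proj(q,(.558,.122,.15))
a=cv2.resize(p["color"],(512,384));x,y=int(uu),int(vv)
b=cv2.resize(q["color"][y-36:y+36,x-27:x+27],(288,384),interpolation=cv2.INTER_CUBIC)
cv2.imwrite("pics/e.png",cv2.cvtColor(np.hstack([a,b]),cv2.COLOR_RGB2BGR))
E
```

```text
time: 17.5
tcp_pos: [0.5735, 0.0637, 0.2735]
tcp_rot: [0.611, 0.792, 0.0, 0.0]
force: [-0.3, 0.9, -0.1]
gripper_width: 0.043
finger_force: 0.0
254.80371655194966 119.9930602551916
```

View pics/e.png

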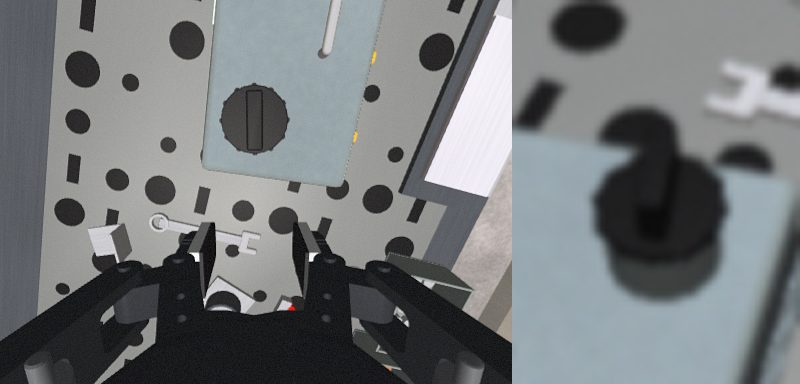

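The cap sits upright and centred on the neck at (254,119), flush on its rim, and the gripper is clear of it. Everything else looks undisturbed.

```bash
python3 -c "
from cell import arm;print(arm.close_job())"
```

```text
the job is handed in; nothing more can be done
None
```

The cap is screwed home in the filler neck, its flange on the rim at about 0.34 N m. It is released, and the job was handed in at about 18 s of the 64 s allowed; the verdict was not reported.

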